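Scrap the cracked deep socket through the bin's sprung flap

ROBOT

A 6-joint arm with a two-finger parallel gripper is mounted at the origin on the work surface. World frame = base frame: x ahead of the robot, y to its left, z up, the work surface at z = 0. Lengths are in m, angles in rad, forces in N, time in s.
With the tool pointing down it reaches from about 0.4 to 0.825 m from the base axis. Payload 7 kg.
Tool frame: the origin (TCP) lies at the very end of the fingers, on their centre line; the grasp point (between the pads) lies 19 mm behind it; x points along the fingers, z is the direction in which the jaws open and shut, and the axes are right-handed (so a half turn about x gives the same grasp; the last joint's range is limited). The gripper opens to 88 mm and grips with 3 to 60 N. Pads are 19 mm wide; open, the fingers measure 130 mm over their backs; the gripper's body (78 mm by 193 mm) begins 47 mm behind the grasp point.
Start: joints at [1.406, 0.359, 0.012, 0, -1.224, -0.288], TCP at [0.295, 0.607, 0.227] pointing down, gripper open.
Joint ranges: [-3.07, 3.07], [-1.43, 2.12], [-1.02, 1.25], [-3.03, 1.67], [-3.05, -0], [-3.03, 3.03]. Speed limits (rad/s): [2.39, 2.39, 3.01, 3.14, 3.14, 3.14].

INTERFACE

Orientations are given as a unit quaternion [w, x, y, z].
In Python, from station import ctrl gives the robot as it stands.
- The arm moves only by the tool carry_out, never from a script. Its argument "series" is a list that holds one entry, the list of rows, each a list of 5 numbers: the shift along the world's x, y, z in m, then the turn about the world's z in degrees, then the opening, from 0 (shut) to 1 (fully open). In form: [[[x, y, z, twist, hand], ...]]. A call has 1 to 10 rows; each row shifts and turns the pose as measured when the row begins; what a row does not reach is not made up. A row lasts 1/10 s, in which the tool goes at most 50 mm and 8.59 degrees, less where a joint would pass 70% of its speed; a pose out of reach is approached as far as the arm can. A call with a gripper value outside its range is refused whole. The fingers move at their own pace and stop on an object; "grip_force" is the grip in N (left out, the last holds). Time passes only in rows, so rows that do not move let the fingers close. It gives the time, the measured TCP pose, the force and the opening at its end, in the units of the state.
- ctrl.state(): the state, without advancing time (a new reading comes with each control period).
- ctrl.get_image(name): name is "scene" or "top" or "wrist"; returns a dict with "color" (400x640x3 uint8, red, green, blue), "range_z" (400x640 float32, m along the optical axis (not along the pixel's ray), 0 where there is no reading), "intrinsics" (3x3 intrinsics, pixels), "dist_coeffs" ([k1, k2, p1, p2, k3] as OpenCV has them; the pictures are not rectified), "xyz" and "attitude" of the camera in the world; the wrist camera has in their place "tool_from_camera" (4x4, takes a point from camera to tool coordinates, whose origin is the TCP and whose axes are the tool frame's). Camera axes: x right, y up, looking along -z (the intrinsics and any distortion apply to the point x, -y, -z); pixel columns grow to the right and rows downward; lengths in m; the calibration is good to about 2 mm. A picture is of the moment at which its call begins: read the wrist's pose just before it.
- ctrl.finish_job(): hands the job in, once; it reports no verdict.
The state is a dict: "time_s": time; "qpos": joint angles; "dq": joint speeds; "tau": joint torques, N m; "tcp_pos": TCP position; "orientation": TCP orientation; "wrist_force": force on the tool from outside, world axes, zero at the start; "moment": the same for the moment, N m; "width": finger opening in m.
Only numpy, scipy, OpenCV 4.12 (cv2) and the standard library are available. Lean on these libraries where they do the work, as an engineer would, in place of code of your own. Each camera call takes 0.05 s, during which the arm holds its last target.

TASK

The deep socket, the tall one of the three standing on the bench, is cracked and goes for scrap. Push it down through the sprung flap in the sloping lid of the steel scrap bin, keep the flap pressed open until the socket is well inside, then let it drop in and let the flap spring fully shut. Leave the other sockets and all the tools where they are.

Things in the scene. Friction and masses are not known exactly. Their poses are not given: they have to be found in the camera images.
- deep_socket_center (a point): the cracked deep socket: a plain steel cylinder 34 mm in diameter, 66 mm tall (the other two sockets: same diameter, 32 mm tall), about 0.17 kg, standing upright on the bench, open hex end up. This point is on its axis, half-way up, 33 mm above its underside; z axis along the socket
- scrap_bin: stainless steel scrap bin, screwed to the bench: 235 mm deep (x), 240 mm wide (y). Origin at the centre of its underside; -x is its front. Its lid slopes up at 18 degrees from 160 mm high at the front to 236 mm at the back; the mouth in it is closed by the flap. Walls and lid 3 to 4 mm thick; empty inside, floor 4 mm above the bench
- bin_mouth (a point): centre of the mouth, in the plane of the lid (bin frame x -8, z 196 mm), axes as the bin's. The mouth is 180 mm wide (y) and 130 mm long down the slope; seen from above it reaches 62 mm to the front of this point (lid there 20 mm lower) and 62 mm to the back (lid there 20 mm higher)
- flap_hinge (a point): middle of the flap's hinge rod, along the back (higher) edge of the mouth, parallel to the bin's y. The flap reaches 130 mm from here down the slope to its free front edge. A thing let go with the flap's edge on it can be pinched against the front of the mouth; with the fingers reaching some 50 mm down into the mouth and holding the flap back, it drops free
- bin_flap (a joint): angle of the flap that fills the mouth, rad: 0 is shut, level with the lid; it grows as the flap is pushed down into the bin, to 1.25 (hanging almost straight down). A spring shuts it: about 5 N pressed 70 mm from the hinge starts to open it, about 8 N holds it at 1 rad; the socket's own weight does not open it
- short_socket_a: a short steel socket, 34 mm in diameter and 32 mm tall, standing upright; a bystander; origin at the centre of its underside
- short_socket_b: a second short steel socket like the other, 34 mm in diameter and 32 mm tall; a bystander; origin at the centre of its underside
- ratchet: ratchet handle, 180 mm long, lying flat, up to 24 mm high; a bystander; origin at the middle of its underside, x axis towards its head
- pliers: red-handled pliers, 190 mm long and about 66 mm across the handles, lying flat, 14 mm high; a bystander; origin at about the middle of their underside, x axis towards the jaws
- level: aluminium spirit level standing on edge, 400 mm long (along its x axis), 24 mm wide, 48 mm high; a bystander; origin at the centre of its underside
- funnel: blue plastic funnel standing mouth down, 124 mm across, 135 mm high; a bystander; origin at the centre of its underside
- jar: small glass jar of screws with a steel lid, 68 mm in diameter, 90 mm high; a bystander; origin at the centre of its underside
- socket_case: closed stainless steel socket set case, 200 x 300 mm and 64 mm high, press-button latches and a carrying handle on its -x side; a bystander; origin at the centre of its underside

How it is judged:
By the outcome, as a careful person would: the job done as asked, in the order asked, and still so for the second after the job is handed in, with the robot touching nothing.
It also fails if it takes over 45 s, if anything falls off the work surface, if the arm or the gripper's body presses on something with over 40 N, if the wrist force passes 120 N, or if a joint passes its speed limit or range.

## Working session

There is one attempt and no reset: what is moved stays moved. The work goes in short steps, Python scripts to look and compute and a tool call to move; the robot and the scene stay as the last step left them, time stands still between calls to the robot, and variables do not carry over. Pictures are saved under pics/ and viewed, and the job is handed in when it is done.

Besides the shell and the picture viewer there is one more tool, called as name(argument=value, ...), one argument or row to a line, values as JSON. carry_out: Moves the arm, as the interface text tells. Its arguments: {"type":"object","properties":{"series":{"type":"array","items":{"type":"array","items":{"type":"array","items":{"type":"number"}}}},"grip_force":{"type":"number"}},"required":["series"]}

```bash
mkdir -p pics; ls; cat > h.py <<'E'
import numpy as np, cv2
from station import ctrl
from scipy.spatial.transform import Rotation as R
def grab(n,f):
    s=ctrl.state(); im=ctrl.get_image(n); cv2.imwrite('pics/'+f,im['color'][:,:,::-1]); 
    np.savez('pics/'+f[:-4]+'.npz',**{k:np.array(v) for k,v in im.items() if not isinstance(v,str)},tp=s['tcp_pos'],tq=s['orientation'])
    return im
def load(f): return np.load('pics/'+f+'.npz')
def Rm(a):
    a=np.array(a,float)
    if a.shape==(3,3): return a
    return R.from_quat([a[1],a[2],a[3],a[0]]).as_matrix()
def campose(d):
    if 'tool_from_camera' in d:
        T=np.eye(4);T[:3,:3]=Rm(d['tq']);T[:3,3]=d['tp'];T=T@d['tool_from_camera'];return T[:3,:3],T[:3,3]
    return Rm(d['attitude']),np.array(d['xyz'])
def rays(d,uv):
    p=cv2.undistortPoints(np.array(uv,float).reshape(-1,1,2),d['intrinsics'],d['dist_coeffs'])[:,0]
    M,c=campose(d); r=np.c_[p[:,0],-p[:,1],-np.ones(len(p))]@M.T
    return c,r
def onplane(d,uv,z):
    c,r=rays(d,uv); return c+r*((z-c[2])/r[:,2])[:,None]
def pts(d,uv):
    uv=np.array(uv,int).reshape(-1,2); c,r=rays(d,uv); return c+r*d['range_z'][uv[:,1],uv[:,0]][:,None]
E
python3 - <<'E'
from h import *
for n in ['scene','top','wrist']:
    im=grab(n,n+'0.png'); print(n,{k:v for k,v in im.items() if k not in('color','range_z')})
print(ctrl.state())
E
```

```text
pics
scene {'intrinsics': array([[514.4577622 ,   0.        , 320.54519412],
       [  0.        , 514.4577622 , 203.14540772],
       [  0.        ,   0.        ,   1.        ]]), 'dist_coeffs': array([0.03492798, 0.        , 0.        , 0.        , 0.        ]), 'xyz': array([ 1.13258518, -0.97300436,  0.86039263]), 'attitude': array([0.85380284, 0.44266475, 0.12372556, 0.24445985])}
top {'intrinsics': array([[384.88785926,   0.        , 313.62449908],
       [  0.        , 384.88785926, 200.20906342],
       [  0.        ,   0.        ,   1.        ]]), 'dist_coeffs': array([-0.05163028,  0.        ,  0.        ,  0.        ,  0.        ]), 'xyz': array([ 0.37983302, -0.11899124,  1.19948311]), 'attitude': array([-0.69899541, -0.07249249,  0.0758993 ,  0.70738218])}
wrist {'intrinsics': array([[302.35051919,   0.        , 318.81718477],
       [  0.        , 302.35051919, 202.5300883 ],
       [  0.        ,   0.        ,   1.        ]]), 'dist_coeffs': array([-0.00149219,  0.        ,  0.        ,  0.        ,  0.        ]), 'tool_from_camera': array([[-8.57800095e-05,  2.9518776
[... 254 characters left out ...]
00e+00,  0.00000000e+00,
         1.00000000e+00]])}
{'time_s': 0.15, 'qpos': array([ 1.40608098e+00,  3.59183768e-01,  1.13051037e-02, -2.51123234e-04,
       -1.22409533e+00, -2.88123657e-01]), 'dq': array([ 0.0007913 , -0.0005054 ,  0.00150611,  0.0015538 ,  0.0021868 ,
       -0.00107855]), 'tau': array([-1.42808552e-03, -5.83273280e+01,  2.93290919e+01,  7.00119272e+00,
        8.79370258e-03, -1.00075251e-04]), 'tcp_pos': array([0.29517867, 0.60664636, 0.22587908]), 'orientation': array([-0.37522433, -0.5991608 , -0.37471086,  0.59983732]), 'wrist_force': array([ 0.24175511,  0.21672757, -0.00764411]), 'moment': array([0.01915379, 0.04495567, 0.02706045]), 'width': 0.08768078563139027}
```

View pics/scene0.png

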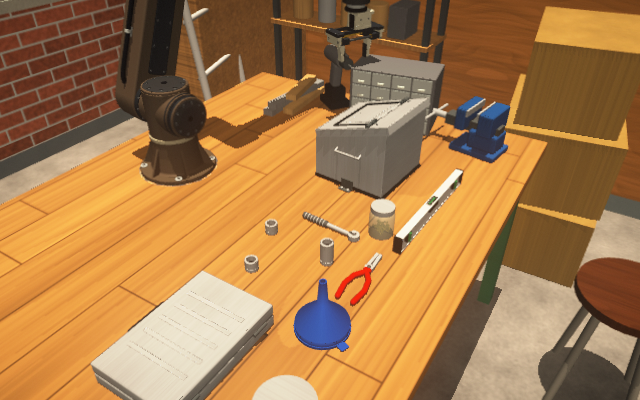

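View pics/top0.png

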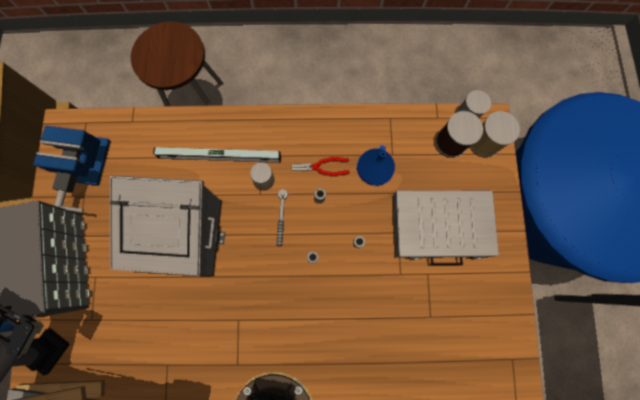

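View pics/wrist0.png

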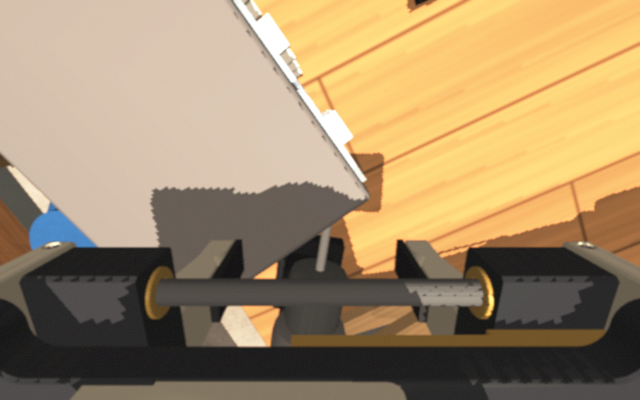

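The scene view shows the deep socket at (327,250), by the ratchet and pliers. In the top view that is (320,194). The bin is at top-view (160,226), with its front facing right (world -y) and the hinge rod on the left. Next I'll measure both.

```bash
python3 - <<'E'
from h import *
d=load('top0'); s=load('scene0')
cv2.imwrite('pics/z1.png',cv2.resize(d['color'][150:290,90:390,::-1],None,fx=2.6,fy=2.6,interpolation=cv2.INTER_CUBIC))
cv2.imwrite('pics/z2.png',cv2.resize(s['color'][80:280,240:440,::-1],None,fx=3,fy=3,interpolation=cv2.INTER_CUBIC))
def cloud(d):
    v,u=np.mgrid[0:400,0:640]; P=pts(d,np.c_[u.ravel(),v.ravel()]).reshape(400,640,3); P[d['range_z']==0]=np.nan; return P
P=cloud(d);Q=cloud(s); np.save('pics/P.npy',P);np.save('pics/Q.npy',Q)
for name,C,(u,v) in [('top',P,(320,194)),('scene',Q,(327,250)),('topA',P,(360,241)),('topB',P,(313,257)),('sA',Q,(271,227)),('sB',Q,(251,263))]:
    w=C[v-18:v+19,u-14:u+15].reshape(-1,3); w=w[w[:,2]>0.01]; z=np.nanmax(w[:,2]); t=w[w[:,2]>z-0.008]
    print(name,len(w),z,(t.min(0)+t.max(0))/2,t.mean(0),t.max(0)-t.min(0))
# bin corners top
for uv in [(112,178),(203,181),(203,274),(111,269),(117,203),(196,207),(190,256),(122,250)]:
    print(uv,P[uv[1],uv[0]])
E
```

```text
top 133 0.0704954561247364 [ 0.64105249 -0.14551878  0.06660518] [ 0.64079623 -0.14491534  0.06656082] [0.0310847  0.0304584  0.00778056]
scene 326 0.06910826600426478 [ 0.64183173 -0.14596585  0.06511666] [ 0.64213197 -0.1477526   0.0644571 ] [0.03329222 0.0329923  0.00798322]
topA 106 0.03786537232236298 [ 0.49912338 -0.26232073  0.03386866] [ 0.49819759 -0.26199611  0.03284941] [0.03335017 0.03074756 0.00799343]
topB 104 0.03867532506870819 [ 0.45420637 -0.11916269  0.03469342] [ 0.45462784 -0.1187563   0.03332102] [0.03024027 0.03010944 0.00796382]
sA 150 0.03458823507384923 [ 0.45598817 -0.12103075  0.03059507] [ 0.45503027 -0.12141752  0.03000576] [0.03353297 0.03862096 0.00798633]
sB 190 0.03441501177830297 [ 0.49961378 -0.26222153  0.03042341] [ 0.49941845 -0.26387318  0.02984043] [0.03483937 0.03777745 0.0079832 ]
(112, 178) [0.65116407 0.40376101 0.23593635]
(203, 181) [0.64264992 0.16478538 0.22510995]
(203, 274) [0.40483158 0.1837604  0.11803853]
(111, 269) [0.41813326 0.42306556 0.16098916]
(117, 203) [0.58631934 0.38970076 0.2245705 ]
(196, 207) [0.57308056 0.17938763 0.22608109]
(190, 256) [0.45108393 0.20575235 0.1713543 ]
(122, 250) [0.46800356 0.39064761 0.17368528]
```

View pics/z1.png

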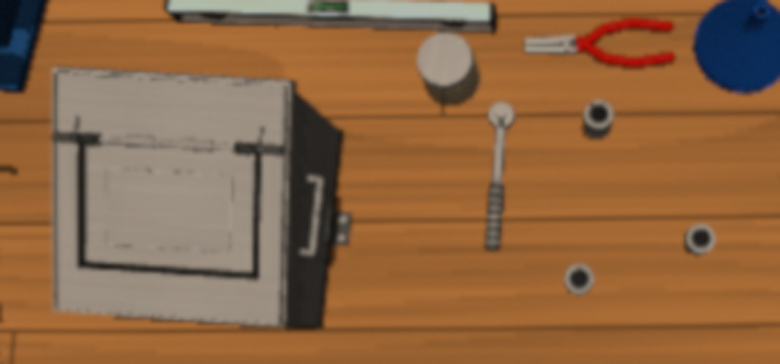

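View pics/z2.png

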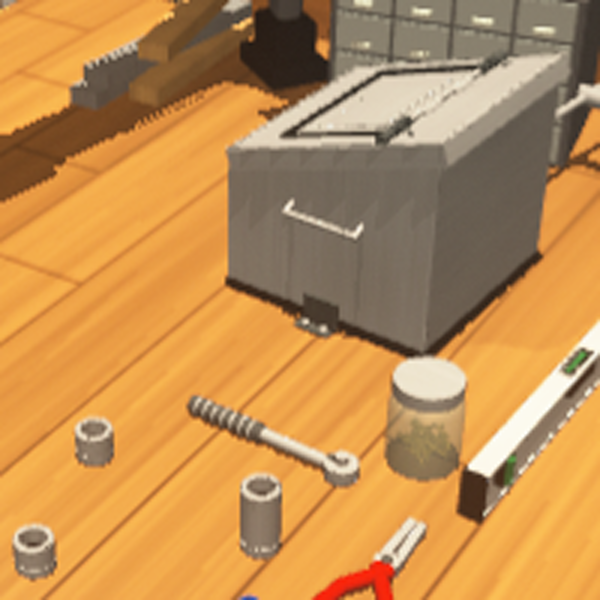

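The rod and the high side of the lid are at the top of the picture (+x world, near (150,205)), so the bin's front faces the robot. I'll fit a plane to the lid.

```bash
python3 - <<'E'
from h import *
P=np.load('pics/P.npy');Q=np.load('pics/Q.npy')
for C,nm in((P,'top'),(Q,'sc')):
    w=C.reshape(-1,3); w=w[(w[:,0]>.38)&(w[:,0]<.68)&(w[:,1]>.13)&(w[:,1]<.46)&(w[:,2]>.14)&(w[:,2]<.26)]
    for i in range(6):
        A=np.c_[w[:,:2],np.ones(len(w))]; k,*_=np.linalg.lstsq(A,w[:,2],rcond=None); r=w[:,2]-A@k; w=w[abs(r)<max(.004,1.5*r.std())]
    print(nm,len(w),k,'slope',np.degrees(np.arctan(np.hypot(*k[:2]))),'dir up',np.degrees(np.arctan2(k[1],k[0])))
    box=cv2.minAreaRect(w[:,:2].astype(np.float32)); print(box,cv2.boxPoints(box), w.min(0),w.max(0))
d=load('top0')
# hinge rod and frame corners (zoomed px -> orig)
for zp in [(55,137),(282,150),(82,265),(257,275),(83,145),(257,152),(53,68),(293,82),(288,327),(55,310)]:
    uv=(90+zp[0]/2.6,150+zp[1]/2.6)
    # intersect w lid plane from depth
    c,r=rays(d,[uv]);r=r[0]; w=P.reshape(-1,3)
    kk=k; t=(kk[0]*c[0]+kk[1]*c[1]+kk[2]-c[2])/(r[2]-kk[0]*r[0]-kk[1]*r[1]); print(zp,c+t*r)
E
```

```text
top 7736 [ 0.32576012 -0.02346512  0.03301339] slope 18.0872522792072 dir up -4.120008546543198
((0.5291933417320251, 0.2956007719039917), (0.24755683541297913, 0.24182824790477753), 85.948974609375) [[0.39983702 0.18067357]
 [0.64106107 0.16358963]
 [0.65854967 0.41052797]
 [0.41732562 0.42761192]] [0.40392672 0.16476977 0.15659668] [0.65640723 0.42605113 0.24070015]
sc 2060 [0.31501216 0.01552909 0.02550802] slope 17.504997878914562 dir up 2.822213907363486
((0.5267736911773682, 0.29653316736221313), (0.25765833258628845, 0.2494163066148758), 86.33172607421875) [[0.39407858 0.17594674]
 [0.6429839  0.15998915]
 [0.65946877 0.4171196 ]
 [0.41056347 0.4330772 ]] [0.39919194 0.1617284  0.15109181] [0.65645527 0.43096087 0.24003758]
(55, 137) [0.58885316 0.40939374 0.21736143]
(282, 150) [0.57449554 0.17792627 0.20924413]
(82, 265) [0.46257468 0.38968926 0.17727618]
(257, 275) [0.45173835 0.20898099 0.17105637]
(83, 145) [0.58085507 0.38096288 0.21440043]
(257, 152) [0.57274423 0.20338404 0.20908778]
(53, 68) [0.6555716  0.40732395 0.23834641]
(293, 82) [0.63997819 0.16419884 0.22965879]
(288, 327) [0.39935975 0.17949172 0.15409853]
(55, 310) [0.41742457 0.42125281 0.1635435 ]
```

```bash
python3 - <<'E'
from h import *
s=ctrl.state();M=Rm(s['orientation']);print(M.round(3),'jaw yaw',np.degrees(np.arctan2(M[1,2],M[0,2])))
b=np.radians(-4.1);ex=np.array([np.cos(b),np.sin(b)]);c=np.array([.529,.2958])
print('mouth',c-.008*ex,'release xt=+8',c,'hinge',c+.054*ex)
E
```

```text
[[-0.     0.899 -0.438]
 [-0.001 -0.438 -0.899]
 [-1.     0.     0.001]] jaw yaw -115.95066466876989
mouth [0.52102047 0.29637198] release xt=+8 [0.529  0.2958] hinge [0.5828618  0.29193914]
```

carry_out(
  series=[
    [[0, 0, 0.04, 7.3, 1], [0, 0, 0.04, 7.3, 1], [0, 0, 0.03, 7.3, 1], [0.019, -0.041, 0, 0, 1], [0.019, -0.041, 0, 0, 1], [0.019, -0.041, 0, 0, 1], [0.019, -0.041, 0, 0, 1], [0.019, -0.041, 0, 0, 1], [0.019, -0.041, 0, 0, 1], [0.019, -0.041, 0, 0, 1]],
  ],
  grip_force=55,
)

```text
time_s: 1.15
tcp_pos: [0.4274, 0.3115, 0.3337]
orientation: [-0.491, -0.509, -0.485, 0.514]
wrist_force: [1.2, -0.0, 0.4]
width: 0.0874
```

carry_out(
  series=[
    [[0.019, -0.041, 0, 0, 1], [0.019, -0.041, 0, 0, 1], [0.019, -0.041, 0, 0, 1], [0.019, -0.041, 0, 0, 1], [0.019, -0.041, 0, 0, 1], [0.019, -0.041, 0, 0, 1], [0.019, -0.041, 0, 0, 1], [0.019, -0.041, 0, 0, 1], [0.019, -0.041, -0.02, 0, 1], [0.019, -0.041, -0.02, 0, 1]],
  ],
)

```text
time_s: 2.15
tcp_pos: [0.6208, -0.1157, 0.2968]
orientation: [-0.492, -0.511, -0.485, 0.511]
wrist_force: [0.6, 0.6, 0.1]
width: 0.0875
```

carry_out(
  series=[
    [[0.01, -0.02, -0.03, 0, 1], [0, 0, -0.03, 0, 1], [0, 0, 0, 0, 1]],
  ],
)

```text
time_s: 2.45
tcp_pos: [0.6305, -0.1428, 0.2299]
orientation: [-0.489, -0.511, -0.484, 0.515]
wrist_force: [-0.2, 0.3, -0.1]
width: 0.0876
```

```bash
cat >> h.py <<'E'
def yaw():
    M=Rm(ctrl.state()['orientation']);return np.degrees(np.arctan2(M[1,2],M[0,2]))
E
python3 - <<'E'
from h import *
print(ctrl.state()['tcp_pos'],yaw(),ctrl.state()['wrist_force']); grab('wrist','wrist1.png')
E
```

```text
[ 0.63045414 -0.14279941  0.22990888] -92.99653333433936 [-0.20950104  0.26590622 -0.0753785 ]
```

View pics/wrist1.png

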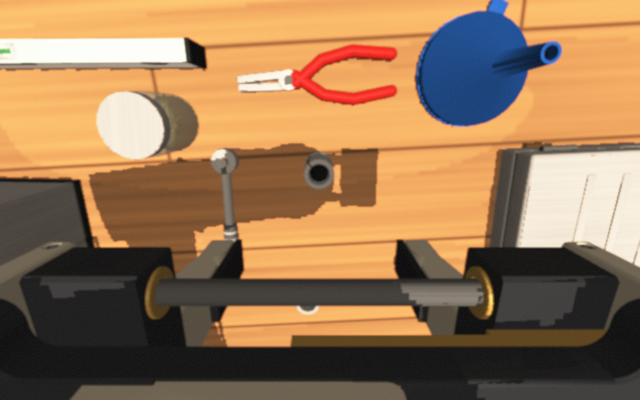

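The wrist view shows the deep socket at about (318,172). Its top rim lies between the open fingers, and the space around it is clear. I'll refine its position from this view.

```bash
python3 - <<'E'
from h import *
d=load('wrist1'); im=d['color'][145:200,295:345]
v,u=np.mgrid[150:195,298:342]; P=pts(d,np.c_[u.ravel(),v.ravel()])
t=P[(P[:,2]>.055)&(P[:,2]<.08)]; print(len(t),(t.min(0)+t.max(0))/2,t.max(0)-t.min(0),np.median(t[:,2]))
g=cv2.cvtColor(d['color'],cv2.COLOR_RGB2GRAY)
m=(g[160:187,304:334]<45).astype(np.uint8); n,l,st,ce=cv2.connectedComponentsWithStats(m)
for i in range(1,n):
    if st[i,4]>40: print(st[i],ce[i]+[304,160],onplane(d,[ce[i]+[304,160]],.064))
E
```

```text
488 [ 0.64193185 -0.14459002  0.06143763] [0.03423244 0.03301054 0.01266385] 0.06560948949065068
[  6   5  18  16 226] [318.46017699 172.69026549] [[ 0.6435262  -0.14507595  0.064     ]]
```

carry_out(
  series=[
    [[0.012, -0.002, -0.03, -1.1, 1], [0, 0, -0.04, 0, 1], [0, 0, -0.04, 0, 1], [0, 0, 0, 0, 1]],
  ],
)

```text
time_s: 2.9
tcp_pos: [0.6487, -0.1432, 0.1304]
orientation: [0.49, 0.518, 0.476, -0.515]
wrist_force: [-0.5, 0.6, -0.7]
width: 0.0874
```

carry_out(
  series=[
    [[-0.006, -0.001, 0, 0, 1], [0, 0, 0, 0, 1]],
  ],
)

```text
time_s: 3.1
tcp_pos: [0.645, -0.1435, 0.1358]
orientation: [0.492, 0.518, 0.475, -0.513]
wrist_force: [0.4, -1.0, 0.0]
width: 0.0877
```

```bash
python3 -c "
from h import *
s=ctrl.state();print(s['tcp_pos'],s['dq'].round(3),yaw())"
```

```text
[ 0.64495532 -0.14354114  0.13578912] [ 0.01  -0.019  0.058  0.021 -0.02  -0.002] -93.69892341175334
```

carry_out(
  series=[
    [[-0.003, -0.001, -0.02, 0, 1], [0, 0, -0.02, 0, 1], [0, 0, -0.02, 0, 1], [0, 0, 0, 0, 1]],
  ],
)

```text
time_s: 3.5
tcp_pos: [0.6488, -0.1439, 0.0885]
orientation: [0.498, 0.523, 0.471, -0.507]
wrist_force: [0.3, 0.2, 0.3]
width: 0.0878
```

carry_out(
  series=[
    [[-0.007, -0.001, 0, 0, 1], [0, 0, 0, 0, 1], [0, 0, 0, 0, 1]],
  ],
)

```text
time_s: 3.8
tcp_pos: [0.6445, -0.145, 0.0953]
orientation: [0.5, 0.524, 0.469, -0.505]
wrist_force: [-0.2, -1.0, 0.2]
width: 0.0878
```

```bash
python3 -c "
from h import *
s=ctrl.state();print(s['tcp_pos'],s['dq'].round(3),yaw(),Rm(s['orientation']).round(3))"
```

```text
[ 0.64453595 -0.14502683  0.09529707] [-0.001 -0.024  0.002 -0.001 -0.012 -0.001] -93.46558714403248 [[ 0.05   0.997 -0.06 ]
 [-0.014 -0.06  -0.998]
 [-0.999  0.051  0.011]]
```

carry_out(
  series=[
    [[-0.003, 0, -0.015, 0, 1], [-0.001, 0, -0.015, 0, 1], [-0.001, 0, -0.015, 0, 1], [-0.001, 0, -0.01, 0, 1]],
  ],
)

```text
time_s: 4.2
tcp_pos: [0.6427, -0.1451, 0.0462]
orientation: [0.503, 0.527, 0.466, -0.502]
wrist_force: [-0.2, -0.0, -0.4]
width: 0.0877
```

```bash
python3 -c "
from h import *
s=ctrl.state();print(s['tcp_pos'],s['dq'].round(3),yaw(),Rm(s['orientation']).round(3))"
```

```text
[ 0.64268895 -0.14508617  0.04618888] [-0.     0.09  -0.1    0.015  0.217 -0.012] -93.41546101401858 [[ 0.062  0.996 -0.06 ]
 [-0.014 -0.059 -0.998]
 [-0.998  0.063  0.01 ]]
```

carry_out(
  series=[
    [[0, 0, -0.013, 0, 1], [0, 0, 0, 0, 1]],
  ],
)

```text
time_s: 4.4
tcp_pos: [0.6424, -0.1451, 0.0321]
orientation: [0.503, 0.527, 0.466, -0.502]
wrist_force: [-0.7, -0.3, 0.2]
width: 0.0876
```

```bash
python3 -c "
from h import *
s=ctrl.state();print(s['tcp_pos'],s['dq'].round(3),yaw(),Rm(s['orientation']).round(3))"
```

```text
[ 0.6424477  -0.14513082  0.03211885] [-0.001 -0.025  0.027  0.012 -0.019  0.   ] -93.42797898049099 [[ 0.062  0.996 -0.06 ]
 [-0.014 -0.059 -0.998]
 [-0.998  0.062  0.01 ]]
```

Positioned at z 0.032. Closing.

carry_out(
  series=[
    [[0, 0, 0, 0, 0], [0, 0, 0, 0, 0], [0, 0, 0, 0, 0], [0, 0, 0, 0, 0], [0, 0, 0, 0, 0], [0, 0, 0, 0, 0], [0, 0, 0, 0, 0], [0, 0, 0, 0, 0]],
  ],
  grip_force=58,
)

```text
time_s: 5.2
tcp_pos: [0.6443, -0.1452, 0.0346]
orientation: [0.504, 0.527, 0.465, -0.501]
wrist_force: [0.1, 0.2, -1.5]
width: 0.0328
```

carry_out(
  series=[
    [[0, 0, 0.02, 0, 0], [0, 0, 0.02, 0, 0], [0, 0, 0.02, 0, 0], [0, 0, 0.02, 0, 0], [0, 0, 0.02, 0, 0], [0, 0, 0.02, 0, 0]],
  ],
)

```text
time_s: 5.8
tcp_pos: [0.6384, -0.1449, 0.1517]
orientation: [0.5, 0.525, 0.469, -0.505]
wrist_force: [0.5, -0.3, -2.0]
width: 0.0331
```

```bash
python3 -c "
from h import *
s=ctrl.state();print(s['tcp_pos'],s['width'],s['wrist_force'],yaw(),Rm(s['orientation']).round(3))
grab('scene','scene1.png');grab('wrist','wrist2.png')
d=load('scene1');cv2.imwrite('pics/z3.png',cv2.resize(d['color'][80:300,220:440,::-1],None,fx=2.7,fy=2.7))"
```

```text
[ 0.63843289 -0.1448789   0.15169971] 0.03313748849014674 [ 0.47751114 -0.28879624 -2.03688336] -93.48598691729585 [[ 0.051  0.997 -0.061]
 [-0.013 -0.06  -0.998]
 [-0.999  0.052  0.01 ]]
```

View pics/z3.png

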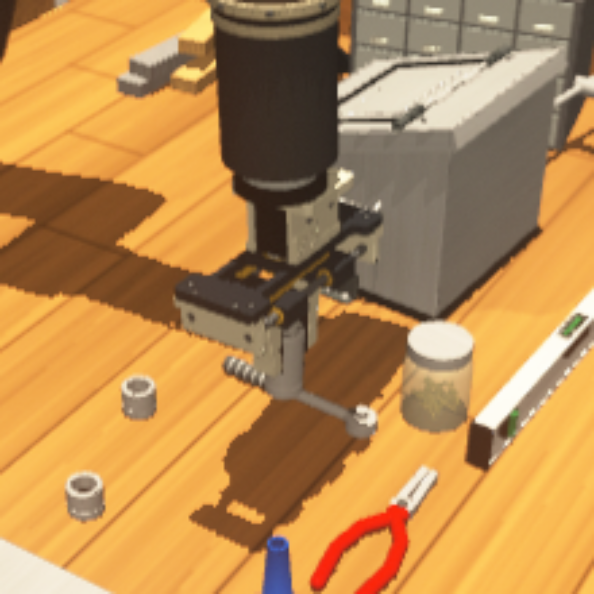

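carry_out(
  series=[
    [[0, 0, 0.04, 0, 0], [0, 0, 0.04, 0, 0], [0, 0.02, 0.04, 0, 0], [-0.01, 0.04, 0.03, 0, 0], [-0.01, 0.04, 0, 0, 0], [-0.01, 0.04, 0, 0, 0], [-0.01, 0.04, 0, 0, 0], [-0.01, 0.04, 0, 0, 0], [-0.01, 0.04, 0, 0, 0], [-0.01, 0.04, 0, 0, 0]],
  ],
)

```text
time_s: 6.9
tcp_pos: [0.5615, 0.161, 0.2966]
orientation: [0.495, 0.525, 0.469, -0.51]
wrist_force: [1.1, 0.1, -1.6]
width: 0.0332
```

```bash
python3 -c "
from h import *
s=ctrl.state();print(s['tcp_pos'],s['width'],s['wrist_force'],yaw(),Rm(s['orientation']).round(3))"
```

```text
[0.561497   0.16104769 0.2966245 ] 0.03319374569631103 [ 1.14719386  0.12412655 -1.55299683] -94.06761669096251 [[ 0.04   0.997 -0.071]
 [-0.012 -0.071 -0.997]
 [-0.999  0.041  0.009]]
```

Yaw is now -94.1°, aligned with the bin. Socket bottom is at about 0.264. On to above the mouth.

carry_out(
  series=[
    [[-0.01, 0.04, 0.005, 0, 0], [-0.01, 0.04, 0, 0, 0], [-0.01, 0.035, 0, 0, 0], [-0.003, 0.015, 0, 0, 0], [0, 0, 0, 0, 0], [0, 0, 0, 0, 0]],
  ],
)

```text
time_s: 7.5
tcp_pos: [0.5221, 0.3001, 0.2935]
orientation: [0.495, 0.52, 0.472, -0.512]
wrist_force: [-0.3, 0.1, -2.2]
width: 0.0331
```

```bash
python3 -c "
from h import *
s=ctrl.state();print(s['tcp_pos'],s['width'],s['wrist_force'],yaw(),Rm(s['orientation']).round(3))"
```

```text
[0.52214867 0.30009185 0.29353032] 0.03308955971241388 [-0.31371935  0.11064117 -2.23123288] -93.7507917761103 [[ 0.031  0.997 -0.065]
 [-0.016 -0.065 -0.998]
 [-0.999  0.032  0.014]]
```

carry_out(
  series=[
    [[0.006, -0.003, -0.015, 0, 0], [0, 0, -0.015, 0, 0], [0, 0, -0.015, 0, 0], [0, 0, -0.01, 0, 0]],
  ],
)

```text
time_s: 7.9
tcp_pos: [0.53, 0.2924, 0.2372]
orientation: [0.494, 0.521, 0.47, -0.513]
wrist_force: [-0.2, -0.1, -1.0]
width: 0.0329
```

```bash
python3 -c "
from h import *
s=ctrl.state();print(s['tcp_pos'],s['width'],s['wrist_force'],yaw(),Rm(s['orientation']).round(3))
grab('scene','scene2.png')
d=load('scene2');cv2.imwrite('pics/z4.png',cv2.resize(d['color'][0:200,280:460,::-1],None,fx=3,fy=3))"
```

```text
[0.52999073 0.29244376 0.23717208] 0.032934147998587335 [-0.15513861 -0.14189699 -1.0184888 ] -94.00085381253854 [[ 0.032  0.997 -0.07 ]
 [-0.016 -0.069 -0.997]
 [-0.999  0.033  0.014]]
```

View pics/z4.png

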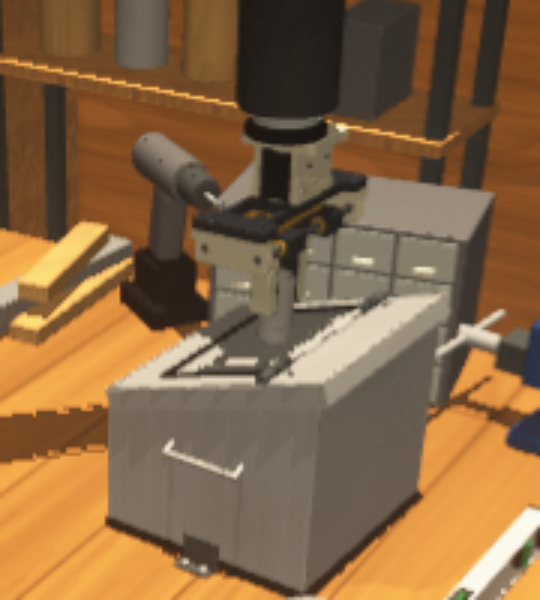

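The socket is over the mouth, centred, with its bottom just at the flap. Pushing down.

carry_out(
  series=[
    [[0, 0.003, -0.015, 0, 0], [0, 0, -0.015, 0, 0], [0, 0, -0.012, 0, 0]],
  ],
)

```text
time_s: 8.25
tcp_pos: [0.5348, 0.2946, 0.2009]
orientation: [0.495, 0.525, 0.469, -0.509]
wrist_force: [-3.3, -0.3, 7.8]
width: 0.0332
```

```bash
python3 -c "
from h import *
s=ctrl.state();print(s['tcp_pos'],s['width'],s['wrist_force'],yaw(),Rm(s['orientation']).round(3))"
```

```text
[0.53479072 0.29458648 0.2008518 ] 0.03321520936941643 [-3.30515333 -0.31635776  7.77428007] -94.06010521010312 [[ 0.042  0.997 -0.071]
 [-0.012 -0.07  -0.997]
 [-0.999  0.043  0.009]]
```

carry_out(
  series=[
    [[-0.004, 0, -0.012, 0, 0], [-0.002, 0, -0.012, 0, 0], [-0.002, 0, -0.01, 0, 0]],
  ],
)

```text
time_s: 8.55
tcp_pos: [0.5287, 0.2941, 0.1703]
orientation: [0.495, 0.528, 0.468, -0.507]
wrist_force: [-3.3, 0.2, 3.9]
width: 0.0329
```

```bash
python3 -c "
from h import *
s=ctrl.state();print(s['tcp_pos'],s['width'],s['wrist_force'],yaw(),Rm(s['orientation']).round(3))"
```

```text
[0.52868488 0.29408912 0.17026622] 0.032948655430151755 [-3.26105151  0.20019308  3.85240919] -94.13594397649615 [[ 0.047  0.996 -0.072]
 [-0.008 -0.072 -0.997]
 [-0.999  0.048  0.005]]
```

carry_out(
  series=[
    [[0, 0, -0.008, 0, 0], [0, 0, -0.006, 0, 0], [0, 0, -0.003, 0, 0]],
  ],
)

```text
time_s: 8.85
tcp_pos: [0.5284, 0.2934, 0.1523]
orientation: [0.495, 0.528, 0.468, -0.508]
wrist_force: [-3.6, 0.7, 3.4]
width: 0.0327
```

```bash
python3 -c "
from h import *
grab('scene','scene3.png')
s=ctrl.state();print(s['tcp_pos'],s['width'],s['wrist_force'],yaw(),Rm(s['orientation']).round(3))
grab('wrist','wrist3.png')
d=load('scene3');cv2.imwrite('pics/z5.png',cv2.resize(d['color'][40:180,300:440,::-1],None,fx=4,fy=4))"
```

```text
[0.52809022 0.29325526 0.15183195] 0.033101908700855054 [-5.43390757  0.6150185  -0.95552472] -94.17857226823844 [[ 0.046  0.996 -0.073]
 [-0.008 -0.073 -0.997]
 [-0.999  0.047  0.005]]
```

View pics/z5.png

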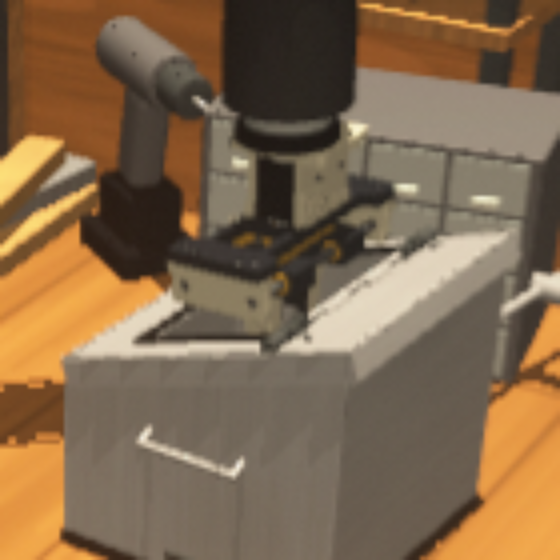

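View pics/wrist3.png

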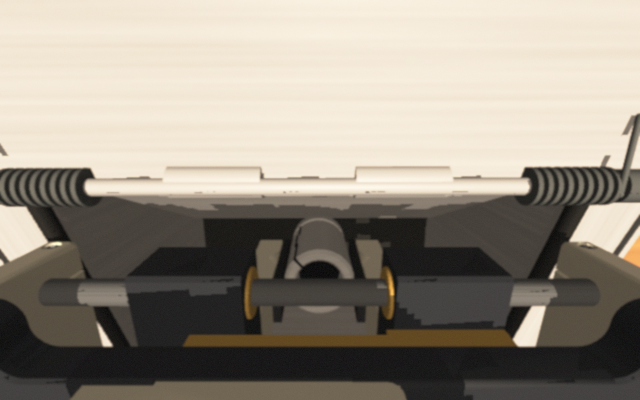

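The flap is pressed open and the socket sits between the fingers behind the bar (320,270). Its whole body is below the mouth, and the gripper body clears the lid. I'll go a little deeper, then open.

carry_out(
  series=[
    [[0.001, 0.002, -0.005, 0, 0], [0, 0, -0.001, 0, 0]],
  ],
)

```text
time_s: 9.15
tcp_pos: [0.5286, 0.2954, 0.1452]
orientation: [0.494, 0.527, 0.468, -0.508]
wrist_force: [-5.0, 2.4, -2.3]
width: 0.0334
```

carry_out(
  series=[
    [[0, 0, 0, 0, 1], [0, 0, 0, 0, 1], [0, 0, 0, 0, 1], [0, 0, 0, 0, 1], [0, 0, 0, 0, 1], [0, 0, 0, 0, 1]],
  ],
)

```text
time_s: 9.75
tcp_pos: [0.5283, 0.2942, 0.1458]
orientation: [0.495, 0.526, 0.468, -0.509]
wrist_force: [-4.9, -1.7, 2.8]
width: 0.0753
```

```bash
python3 -c "
from h import *
grab('wrist','wrist4.png')
s=ctrl.state();print(s['tcp_pos'],s['width'],s['wrist_force'],yaw(),Rm(s['orientation']).round(3))
"
```

```text
[0.52824692 0.29415347 0.145778  ] 0.07966367302393178 [-4.256762   -1.95661576  2.94158836] -94.18275784274637 [[ 0.044  0.996 -0.073]
 [-0.011 -0.073 -0.997]
 [-0.999  0.045  0.008]]
```

View pics/wrist4.png

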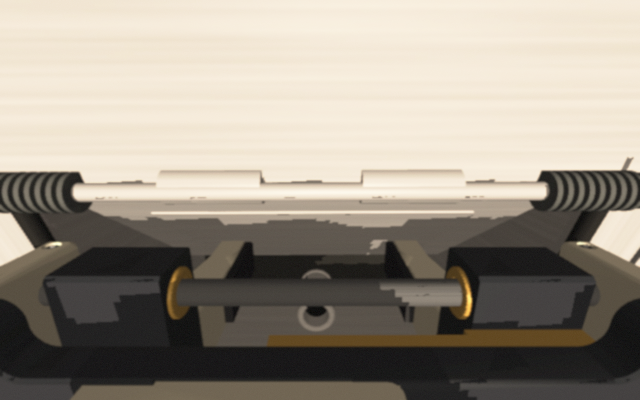

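The socket now shows smaller, at (316,315), between the open fingers and below the flap edge. I'll check its height from the range data.

carry_out(
  series=[
    [[0, 0, 0, 0, 1], [0, 0, 0, 0, 1]],
  ],
)

```text
time_s: 10.0
tcp_pos: [0.528, 0.2932, 0.1459]
orientation: [0.495, 0.526, 0.468, -0.51]
wrist_force: [-4.3, -2.3, 2.2]
width: 0.0871
```

```bash
python3 -c "
from h import *
grab('wrist','wrist5.png')
s=ctrl.state();print(s['tcp_pos'],s['width'],s['wrist_force'])
d=load('wrist5')
for uv in [(316,275),(303,318),(331,318),(316,327),(316,317),(250,250),(270,320),(360,320)]: print(uv,pts(d,[uv])[0].round(3))
cv2.imwrite('pics/z6.png',cv2.resize(d['color'][220:350,230:420,::-1],None,fx=4,fy=4))
"
```

```text
[0.52793423 0.29315929 0.14588437] 0.08728494993903452 [-3.41789677 -2.23166526  2.74119825]
(316, 275) [0.45  0.3   0.027]
(303, 318) [0.43  0.314 0.067]
(331, 318) [0.43  0.288 0.07 ]
(316, 327) [0.421 0.302 0.07 ]
(316, 317) [0.422 0.302 0.056]
(250, 250) [0.526 0.337 0.129]
(270, 320) [0.417 0.348 0.049]
(360, 320) [0.411 0.26  0.05 ]
```

View pics/z6.png

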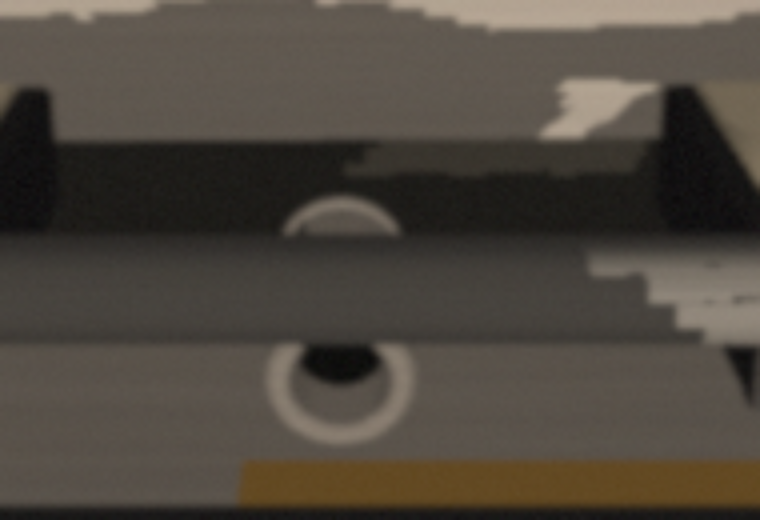

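The socket stands on the bin floor, with its top at z≈0.07, near (0.437, 0.30). I'll withdraw straight up so the flap closes.

carry_out(
  series=[
    [[0, 0, 0.015, 0, 1], [0, 0, 0.015, 0, 1], [0, 0, 0.015, 0, 1], [0, 0, 0.015, 0, 1], [0, 0, 0.02, 0, 1], [0, 0, 0.03, 0, 1], [0, 0, 0.04, 0, 1], [0, 0, 0.03, 0, 1], [0, -0.03, 0.01, 0, 1], [0, -0.04, 0, 0, 1]],
  ],
)

```text
time_s: 11.05
tcp_pos: [0.5303, 0.2259, 0.3422]
orientation: [0.497, 0.527, 0.468, -0.506]
wrist_force: [0.9, 0.1, -0.3]
width: 0.088
```

carry_out(
  series=[
    [[0, -0.045, 0, 0, 1], [0, -0.045, 0, 0, 1], [0, -0.045, 0, 0, 1], [0, -0.045, 0, 0, 1], [0, -0.045, 0, 0, 1], [0, -0.04, 0, 0, 1], [0, 0, 0, 0, 1], [0, 0, 0, 0, 1]],
  ],
)

```text
time_s: 11.85
tcp_pos: [0.5358, -0.0524, 0.348]
orientation: [0.5, 0.534, 0.463, -0.5]
wrist_force: [0.2, 0.5, -0.1]
width: 0.0875
```

```bash
python3 - <<'E'
from h import *
grab('top','top9.png');grab('scene','scene9.png')
s=ctrl.state();print(s['tcp_pos'],s['width'],s['wrist_force'],s['time_s'])
a,b=load('top0'),load('top9')
w=[]
for d in(a,b):
    v,u=np.mgrid[210:252,128:188]; P=pts(d,np.c_[u.ravel(),v.ravel()]); w.append(P)
k=np.array([0.32576012,-0.02346512,0.03301339])
for P in w:
    r=P[:,2]-np.c_[P[:,:2],np.ones(len(P))]@k; print('flap residual vs lid',np.median(r),np.percentile(r,[2,98]))
E
```

```text
[ 0.53572015 -0.05121023  0.34787087] 0.08754728241820915 [ 0.01615533  0.44482716 -0.3449158 ] 11.95
flap residual vs lid -0.000673255269270201 [-0.00488583  0.00353348]
flap residual vs lid 0.5818615784522831 [-0.00200571  0.59498469]
```

View pics/top9.png

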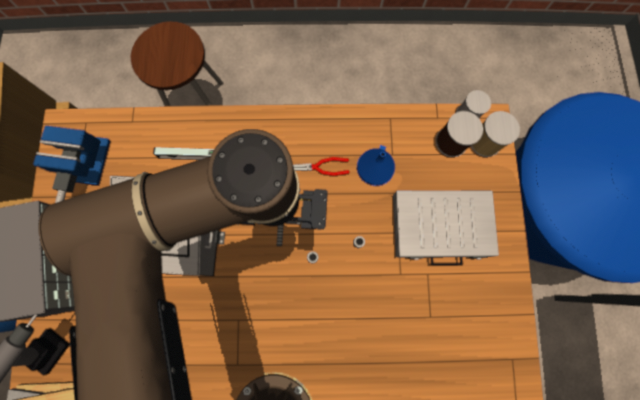

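View pics/scene9.png

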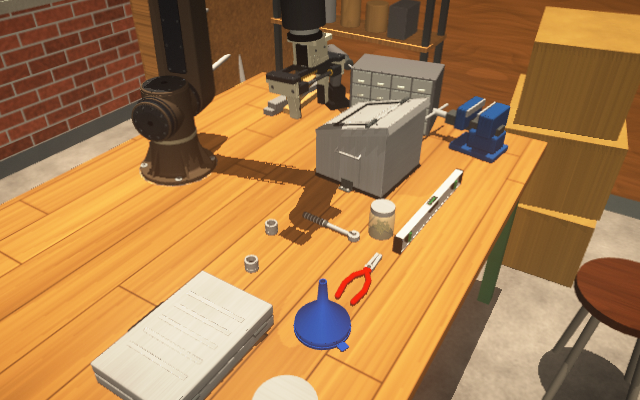

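In the top view the arm hides the bin. The scene view shows the lid closed at (375,115), with the other sockets and tools apparently unmoved. I'll compare that view with the first one.

```bash
python3 - <<'E'
from h import *
a,b=load('scene0'),load('scene9')
m=np.zeros((400,640),np.uint8); poly=np.array([(345,124),(372,127),(405,104),(382,101)]); cv2.fillPoly(m,[poly],1)
dz=(b['range_z']-a['range_z'])[m>0]; print('flap dz',np.median(dz),np.percentile(dz,[2,98]))
for n,(x0,y0,x1,y1) in dict(sA=(258,212,285,240),sB=(240,250,264,276),ratchet=(298,205,364,246),pliers=(330,248,386,308),level=(390,165,468,255),funnel=(290,275,356,355),jar=(364,196,400,243),case=(90,265,278,399),deep=(316,232,338,270)).items():
    e=abs(b['range_z']-a['range_z'])[y0:y1,x0:x1]; print(n,'frac changed>12mm',(e>.012).mean().round(3))
cv2.imwrite('pics/z9.png',cv2.resize(np.hstack([a['color'][85:200,305:435,::-1],b['color'][85:200,305:435,::-1]]),None,fx=3,fy=3))
E
```

```text
flap dz -0.00018894672 [-0.00984011  0.00991161]
sA frac changed>12mm 0.015
sB frac changed>12mm 0.008
ratchet frac changed>12mm 0.047
pliers frac changed>12mm 0.025
level frac changed>12mm 0.016
funnel frac changed>12mm 0.007
jar frac changed>12mm 0.011
case frac changed>12mm 0.008
deep frac changed>12mm 0.414
```

View pics/z9.png

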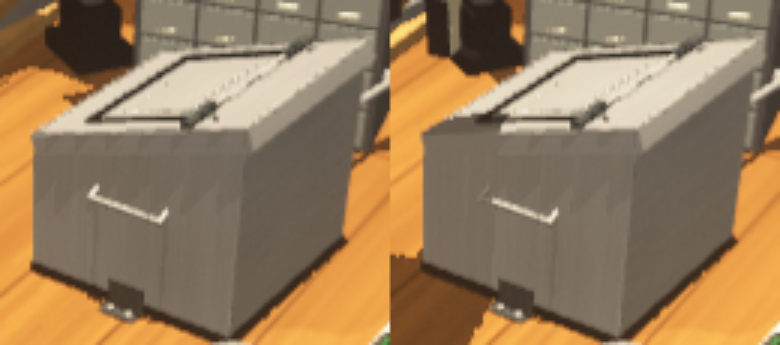

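The before and after views match. The flap is flush and shut, and the bystanders haven't moved. Handing in.

```bash
python3 -c "
from h import *
print(ctrl.state()['wrist_force'],ctrl.finish_job())"
```

```text
the job is handed in; nothing more can be done
[ 0.01615533  0.44482716 -0.3449158 ] None
```

The cracked deep socket is in the scrap bin, the flap is shut, and I handed the job in at about 12 s. I pushed the flap open with the socket, released it with the fingertips about 50 mm down in the mouth, and withdrew straight up only after it had dropped.

**Last checks:**
- **Socket:** before I withdrew, the wrist camera's range data showed it standing upright on the bin floor, top at z ≈ 0.07 m.
- **Flap:** it is level with the lid again. The median range change against the first scene picture is 0.2 mm, with about ±10 mm of pixel noise.
- **Other sockets and tools:** the scene view shows no visible change in any of them. The ratchet showed the most changed pixels, about 5%, which I took to be edge noise.
- **Forces:** the highest wrist force I read was under 10 N.

**What failed or disagreed:**
- The final flap check from the top camera was no use because the arm blocked the view, so I relied on the scene camera.
- The tool drifted to about 3° of tilt during the moves. It did no harm.

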